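# Turn the sand core to the inspection lamp

### The arm

A 7-joint arm with a two-finger parallel gripper is mounted at the origin on the work surface. World frame = base frame: x ahead of the robot, y to its left, z up, the work surface at z = 0. Lengths are in m, angles in rad, forces in N, time in s.
With the tool pointing down it reaches from about 0.35 to 0.775 m from the base axis. Payload 3.1 kg.
Tool frame: the origin (TCP) lies midway between the tips of the shut fingers; the grasp point (between the pads) lies 19 mm behind it (r.grip_point_offset is the distance from the TCP to the grasp point, in m); z points along the fingers, y is the line along which they close (so a half turn about z gives the same grasp; the last joint's range is limited). The gripper opens to 85 mm and grips with 20 to 120 N. Pads are 22 mm wide; open, the fingers measure 114 mm over their backs; the gripper's body (76 mm by 85 mm) begins 54 mm behind the grasp point. The pads swing forward as they close: fully open they stand 13 mm farther back than shut.
Start: joints at [-0.042, 0.311, 0.014, 1.512, -0.004, 1.319, -0.027], TCP at [0.55, 0, 0.209] pointing down, gripper open.
Joint ranges: [-2.7, 2.7], [-0.3, 1.91], [-1.27, 1.3], [0.12, 2.57], [-1.44, 4.58], [0.2, 2.03], [-3.05, 3.05]. Speed limits (rad/s): [2.79, 2.79, 3.14, 3.14, 3.14, 3.14, 3.14].

### API

Orientations are given as a 3x3 rotation matrix whose columns are the frame's x, y, z axes.
In Python, from workcell import r, viewer gives the robot as it stands. The module is installed in compiled form; this text tells all that it offers.
- The arm moves only by the tool carry_out, never from a script. Its argument "series" is a list of rows, each a list of 6 numbers: the shift along the tool's x, y, z each as a share of 0.08 m, from -1 to 1, then the turn, a rotation vector about the tool's x, y, z each as a share of 180 degrees, from -1 to 1. A call has 1 to 10 rows; each row is the pose to reach, as a shift and turn from the pose commanded when the call began, along the tool's axes at that moment, turning the shorter way round; what a row does not reach only later rows make up. A row lasts 1/10 s, in which the tool goes at most 50 mm and 8.59 degrees, less where a joint would pass 70% of its speed; a pose out of reach is approached as far as the arm can. A call with a number of a shift or a turn outside -1 to 1 is refused whole. A call with a gripper value outside its range is refused whole. "hand" is the opening, from -1 (shut) to 1 (fully open), so that 0 is half open, set as the call begins (left out, the last holds). The fingers move at their own pace and stop on an object; the grip force is fixed at half the most. Time passes only in rows, so rows that repeat a pose let the fingers close. It gives the time, the measured TCP pose, the force, the opening and the grip force at its end, in the units of the state.
- r.get_state(): the state, without advancing time (a new reading comes with each control period).
- viewer.capture(name): name is "scene" or "side" or "wrist"; returns a dict with "pixels" (420x560x3 uint8, blue, green, red), "depth" (420x560 float32, m along the optical axis (not along the pixel's ray), 0 where there is no reading), "intrinsics" (3x3 intrinsics, pixels), "dist_coeffs" ([k1, k2, p1, p2, k3] as OpenCV has them; the pictures are not rectified), "R" (3x3) and "t" (3): a world point X has camera coordinates R X + t. Camera axes: x right, y down, z forward; pixel columns grow to the right and rows downward; lengths in m; the calibration is good to about 2 mm. A picture is of the moment at which its call begins.
- r.sign_off(): hands the job in; it is judged then, once.
The state is a dict: "t": time; "q": joint angles; "qvel": joint speeds; "joint_efforts": joint torques, N m; "position": TCP position; "eef_rot": TCP orientation; "contact_force": force on the tool from outside, world axes, zero at the start; "wrist_torque": the same for the moment, N m; "width": finger opening in m; "finger_force": force on a finger pad.
Only numpy, scipy, OpenCV 4.12 (cv2) and the standard library are available. Lean on these libraries where they do the work, as an engineer would, in place of code of your own. Each camera call takes 0.05 s, during which the arm holds its last target. There are 200 camera calls.

### The job

Turn the little turntable by pushing gently on its arms with a fingertip, until the red arm points straight at the inspection lamp (the stand with the white dome, not the blue blow-off stand). Do not grip anything: the yellow sand core rides round on the disc untouched and stays in its place there, and the things lying about on the bench are left alone. Finish with the turntable at rest.

Things in the scene. Friction and masses are not known exactly. Their poses are not given: they have to be found in the camera images.
- hub (a point): Centre of the turntable, on its upright axis, 45 mm above the bench at the height of the arms' centre lines. Its axes turn with the turntable: +x along the red arm, z up. Turntable: aluminium disc 124 mm across, 14 mm thick, top 52 mm above the bench, on a fixed round steel foot 120 mm across and 12 mm high; four level arms at right angles to one another, any of which may be pushed.
- red_end (a point): Centre of the red ball at the end of the red arm, 145 mm from the axis, 45 mm above the bench. Each arm is a round bar 14 mm thick (38 to 52 mm above the bench, nothing beneath), free from 62 to 132 mm from the axis, then a 26 mm ball. One arm and ball are red, the other three steel with black balls.
- disc (a joint): Turn of the turntable on its foot, rad, 0 at the start, growing anticlockwise seen from above. No stop within nearly a full turn either way. Stiff bearing with friction of about 0.2 N m (about 2 N at an arm's end): it stays where it is left.
- core_center (a point): Yellow sand core standing loose on the disc, centred on it: block 64 x 44 x 22 mm with a stub and a small upright ring on top, 56 mm high in all (top 108 mm above the bench), within 40 mm of the axis. The point is 25 mm above its underside; x along its length, ring on its +x side; at the start x lies along the red arm. About 0.3 kg, held by friction.
- lamp: Inspection lamp, fixed to the bench: black round foot 70 mm across and 14 mm high, thin steel post, glowing white dome 68 mm across, 134 mm high in all. Origin at the centre of its underside; round, so its yaw means nothing. Stands 0.21 to 0.27 m from the turntable's axis.
- blower: Air blow-off stand, fixed to the bench: black round foot 70 mm across, blue post 22 mm in diameter with a brass tip, 128 mm high. Origin at the centre of its underside. Not the target. Stands 0.21 to 0.27 m from the turntable's axis, on the other side from the lamp.
- bowl: White bowl, loose, 90 mm across, 45 mm high, beyond the turntable. Origin at the centre of its underside. Leave alone.
- pipe_core: Yellow core ring, loose, 64 mm across with a 40 mm bore, 35 mm high, beyond the turntable. Origin at the centre of its underside. Leave alone.
- brush: Flat brush, loose, 200 mm long, 42 mm wide, 20 mm high, lying on the bench on the robot's right. Origin under its middle, x along it towards the bristles. Leave alone.
- elbow: Yellow core, loose, 50 x 50 mm block with a round stub, 60 mm high, on the robot's left. Origin at the centre of its underside. Leave alone.
Mind the look-alikes: they are no part of the job. What is shaped like the lamp but green is not meant.

How it is judged:
On the way, in this order (a step that is already met when the one before it is completed fails the run):
1. a fingertip pushes one of the turntable's arms ((contact force between the fingers and disc_c1 above 0.3 N or contact force between the fingers and disc_c2 above 0.3 N or contact force between the fingers and disc_c3 above 0.3 N or contact force between the fingers and disc_c4 above 0.3 N or contact force between the fingers and disc_c5 above 0.3 N or contact force between the fingers and disc_c6 above 0.3 N or contact force between the fingers and disc_c7 above 0.3 N or contact force between the fingers and disc_c8 above 0.3 N)), for 0.05 s.
2. the red arm points at the lamp and the turntable is at rest (x of lamp in the frame of hub above 0.1 m and y of lamp in the frame of hub between -0.02 and 0.02 m and velocity of joint disc between -0.05 and 0.05 rad/s), for 0.2 s.
At the end, for the whole second after the job is handed in: The line of the red arm passes within 20 mm of the centre of the lamp's foot, on the red arm's side; the turntable is at rest; the core stands upright on the disc within 20 mm of its middle and still lined up with the red arm (within 0.3 rad); the bystanders are within 20 mm of where they were (all of step 2 and horizontal distance between core_center and hub below 0.02 m and z of core_center in the frame of hub below 0.045 m and angle between core_center's own z axis and vertical below 0.2 rad and angle between the x axis of core_center and the x axis of hub, either way round below 0.3 rad and distance of each of bowl, pipe_core, brush, elbow from where it was at the start of the episode below 0.02 m); the robot touches nothing.
It fails at once if the core is touched by the robot (contact force between any of the fingers, the arm and core above 0.5 N).
It fails at once if the core is lifted, tipped or shifted on the disc (not (horizontal distance between core_center and hub below 0.02 m and z of core_center in the frame of hub below 0.045 m and angle between core_center's own z axis and vertical below 0.2 rad and angle between the x axis of core_center and the x axis of hub, either way round below 0.3 rad)).
It fails at once if the turntable is gripped or shoved hard (over 25 N) (contact force between the fingers and disc above 25 N).
It fails at once if a bystander is pushed away or lifted (20 mm) (distance of any of bowl, pipe_core, brush, elbow from where it was at the start of the episode above 0.02 m).
It also fails if it takes over 45 s, if anything falls off the work surface, if the arm or the gripper's body presses on something with over 40 N, if the wrist force passes 120 N, or if a joint passes its speed limit or range.

## Working session

There is one attempt and no reset: what is moved stays moved. The work goes in short steps, Python scripts to look and compute and a tool call to move; the robot and the scene stay as the last step left them, time stands still between calls to the robot, and variables do not carry over. Pictures are saved under pics/ and viewed, at most 10 in all, crops included, and the job is handed in when it is done.

Besides the shell and the picture viewer there is one more tool, called by a JSON object that holds its "method" and its "body", one argument or row to a line. carry_out: Moves the arm, as the interface text tells. Shift numbers are shares of 0.08 m and turn numbers shares of 180 degrees, none past 1 either way. Its arguments: {"type":"object","properties":{"series":{"type":"array"},"hand":{"type":"number"}},"required":["series"]}

```bash
mkdir -p pics
python3 - <<'E'
from workcell import r, viewer
import cv2,pickle,numpy as np
d={n:viewer.capture(n) for n in("scene","side")}
pickle.dump(d,open("d0.pkl","wb"))
for n in d: cv2.imwrite(f"pics/{n}0.png",d[n]["pixels"]); print(n,d[n]["intrinsics"].round(1).tolist(),d[n]["dist_coeffs"],(-d[n]["R"].T@d[n]["t"]).round(3))
s=r.get_state();print(s["t"],s["position"],s["eef_rot"].round(3) if hasattr(s["eef_rot"],'round') else s["eef_rot"],s["width"])
E
```

```text
scene [[532.3, 0.0, 283.6], [0.0, 532.3, 210.6], [0.0, 0.0, 1.0]] [0.0023511 0.        0.        0.        0.       ] [ 1.111 -0.961  1.132]
side [[529.3, 0.0, 288.9], [0.0, 529.3, 203.1], [0.0, 0.0, 1.0]] [0.00818174 0.         0.         0.         0.        ] [-0.008  0.899  0.859]
0.1 [ 5.49297707e-01 -4.03983384e-06  2.07728279e-01] [[-0.     1.    -0.002]
 [ 1.     0.    -0.   ]
 [-0.    -0.002 -1.   ]] 0.08552619365069092
```

View pics/scene0.png

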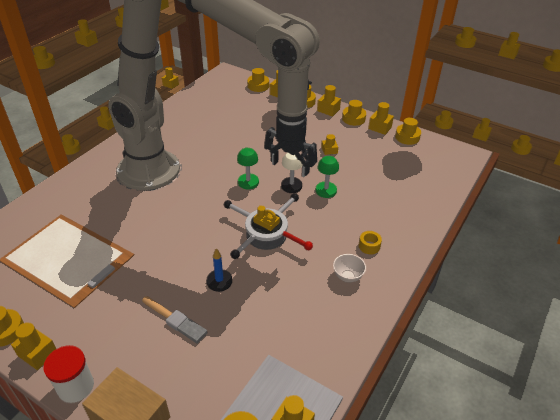

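View pics/side0.png

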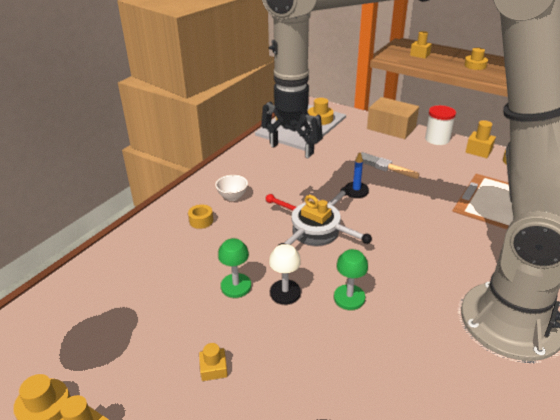

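The scene view shows the red ball at about (308,245), the hub at (267,225), the lamp foot at (291,185) behind the gripper and the blower at (219,280). The side view shows the red ball at (270,199), the hub at (317,217), the lamp foot at (285,292) and the green look-alikes at (236,285) and (350,297).

```bash
cat > h.py <<'E'
import cv2,numpy as np
def ray(c,uv,z):
    p=cv2.undistortPoints(np.array([[uv]],float),c["intrinsics"],np.array(c["dist_coeffs"],float)).ravel()
    o=-c["R"].T@c["t"]; d=c["R"].T@np.r_[p,1]
    return (o+d*(z-o[2])/d[2])[:3]
def blobs(c,mask,mn=15):
    n,l,s,ce=cv2.connectedComponentsWithStats(mask.astype(np.uint8))
    return [(s[i,4],s[i,:4],ce[i],l==i) for i in range(1,n) if s[i,4]>=mn]
def redend(c,z=.045):
    b,g,r_=[c["pixels"][...,i].astype(int) for i in range(3)]
    m=(r_>100)&(g<50)&(b<60)
    return m
E
python3 - <<'E'
import pickle;from h import *
d=pickle.load(open("d0.pkl","rb"))
for n,c in d.items():
    print("==",n)
    hsv=cv2.cvtColor(c["pixels"],cv2.COLOR_BGR2HSV);H,S,V=[hsv[...,i].astype(int) for i in range(3)]
    def show(t,m,z,mn=15):
        for a,bb,ce,_ in blobs(c,m,mn):
            p=ray(c,ce,z)
            if .2<p[0]<1 and abs(p[1])<.5: print(t,a,bb,ce.round(1),p.round(4))
    show("red",((H<5)|(H>174))&(S>180)&(V>80),.045)
    er=cv2.erode((((H<5)|(H>174))&(S>180)&(V>80)).astype(np.uint8),np.ones((5,5)))
    show("redball",er,.045,3)
    show("black",(V<45),.045 ,25); show("blackfoot",(V<45),.014,150)
    show("green",(H>50)&(H<75)&(S>150),.0,40)
    show("white",(S<70)&(V>200),.1,60)
E
```

```text
== scene
red 149 [283 232  29  18] [298.8 240.7] [ 0.6159 -0.0462  0.045 ]
redball 8 [306 244   4   3] [307.5 244.9] [ 0.6446 -0.047   0.045 ]
black 1350 [265 112  52  63] [291.6 140.5] [0.3488 0.3536 0.045 ]
black 205 [282 178  20  15] [291.3 185.8] [0.4743 0.1456 0.045 ]
black 32 [291 194   7   7] [294.6 196.4] [0.5089 0.1082 0.045 ]
black 30 [224 201   7   7] [227. 204.] [ 0.3555 -0.033   0.045 ]
black 137 [252 220  30  14] [264.8 227.9] [ 0.5074 -0.0562  0.045 ]
black 51 [231 250   8   9] [234.7 254.2] [ 0.4944 -0.186   0.045 ]
black 321 [207 271  25  21] [219.3 281.9] [ 0.5175 -0.2867  0.045 ]
blackfoot 1350 [265 112  52  63] [291.6 140.5] [0.3271 0.3911 0.014 ]
blackfoot 205 [282 178  20  15] [291.3 185.8] [0.4561 0.1771 0.014 ]
blackfoot 321 [207 271  25  21] [219.3 281.9] [ 0.5006 -0.2674  0.014 ]
green 285 [238 148  20  18] [247.3 156.9] [0.2391 0.24   0.    ]
green 292 [319 156  20  19] [328.4 165. ] [0.4974 0.3551 0.    ]
green 215 [238 174  21  15] [248.1 181.6] [0.3174 0.1315 0.    ]
green 224 [316 182  21  16] [325.8 190. ] [0.5528 0.235  0.    ]
white 77 [111 247  11  
[... 687 characters left out ...]
5.2 292.8] [0.425  0.2247 0.045 ]
blackfoot 215 [341 183  27  14] [355.4 190.6] [ 0.4871 -0.2419  0.014 ]
blackfoot 463 [271 280  29  24] [285.2 292.8] [0.4414 0.199  0.014 ]
green 590 [219 239  29  27] [232.6 252.2] [ 0.6323  0.1394 -0.    ]
green 635 [338 250  29  28] [352.1 263.7] [0.3647 0.0214 0.    ]
green 447 [222 274  29  23] [235.9 286. ] [0.5556 0.2292 0.    ]
green 476 [335 285  30  24] [349.1 297.8] [0.3203 0.1254 0.    ]
white 109 [279 127  15  13] [284.6 133.1] [ 0.752  -0.2875  0.1   ]
white 485 [215 174  34  20] [231.6 183.2] [0.7231 0.013  0.1   ]
white 594 [286 202  77  41] [319.9 222.6] [0.4483 0.0366 0.1   ]
white 709 [269 244  30  29] [283.5 258.7] [0.4528 0.1871 0.1   ]
```

Run:
```python
import pickle;from h import *
d=pickle.load(open("d0.pkl","rb"));c=d["side"]
print("foot bbox ctr z7",ray(c,(285,291.2),.007).round(4))
print("foot bbox ctr z7",ray(d["scene"],(291.5,185.5),.007).round(4))
print("dome",[ray(c,(283.5,258.2),z).round(4).tolist() for z in(.1,.107)])
L=ray(c,(285,291.2),.007)[:2];hub=np.array([.501,-.039])
v=L-hub;print("dist",np.linalg.norm(v),"deg",np.degrees(np.arctan2(v[1],v[0])))
print("blower",ray(d["scene"],(219,280.5),.007).round(3))
for th in range(-3,112,8):
    t=np.radians(th);u=np.array([np.cos(t),np.sin(t)]);n=np.array([-u[1],u[0]])
    off=.007+.011*abs(u[0])+.0145*abs(u[1])
    print(th,(hub+.11*u-off*n).round(4))
```

```text
foot bbox ctr z7 [0.4481 0.1894 0.007 ]
foot bbox ctr z7 [0.4517 0.186  0.007 ]
dome [[0.4536, 0.1858, 0.1], [0.4494, 0.1924, 0.107]]
dist 0.2344749371303039 deg 103.0276090767933
blower [ 0.493 -0.26   0.007]
-3 [ 0.6099 -0.0635]
5 [ 0.6123 -0.0486]
13 [ 0.6129 -0.0347]
21 [ 0.6117 -0.0206]
29 [ 0.6087 -0.0064]
37 [0.6036 0.0076]
45 [0.5965 0.0211]
53 [0.5873 0.0337]
61 [0.5762 0.0451]
69 [0.5633 0.0549]
77 [0.5487 0.0629]
85 [0.5329 0.0686]
93 [0.5173 0.072 ]
101 [0.5029 0.0734]
109 [0.4882 0.0729]
```

{"method": "carry_out", "body": {
  "series": [
    [-0.5,0.35,0,0,0,0],
    [-1,0.7,0,0,0,0],
    [-1,0.75,0,0,0,0],
    [-1,0.75,0,0,0,0],
    [-1,0.75,0,0,0,0],
    [-1,0.75,0,0,0,0]
  ],
  "hand": -1
}}

```text
t: 0.7
position: [0.6095, -0.078, 0.2087]
eef_rot: [[-0.003, 1.0, -0.001], [1.0, 0.003, 0.001], [0.001, -0.001, -1.0]]
contact_force: [0.7, -0.1, -0.0]
width: 0.0001
finger_force: 0.0
```

{"method": "carry_out", "body": {
  "series": [
    [-0.2,0,0,0,0,0],
    [-0.2,0,0.4,0,0,0],
    [-0.2,0,0.8,0,0,0],
    [-0.2,0,1,0,0,0],
    [-0.2,0,1,0,0,0]
  ]
}}

```text
t: 1.2
position: [0.6071, -0.0965, 0.1257]
eef_rot: [[0.0, 1.0, -0.007], [1.0, -0.0, 0.0], [0.0, -0.007, -1.0]]
contact_force: [0.3, -0.2, 0.4]
width: -0.0002
finger_force: 0.0
```

{"method": "carry_out", "body": {
  "series": [
    [0,0,0.3,0,0,0],
    [0,0,0.6,0,0,0],
    [0,0,0.9,0,0,0],
    [0,0,1,0,0,0],
    [0,0,1,0,0,0]
  ]
}}

```text
t: 1.7
position: [0.6097, -0.0963, 0.0486]
eef_rot: [[0.0, 1.0, -0.001], [1.0, -0.0, -0.0], [-0.0, -0.001, -1.0]]
contact_force: [0.2, 0.6, -0.1]
width: 0.0
finger_force: 0.0
```

{"method": "carry_out", "body": {
  "series": [
    [0,0,0.1,0,0,0],
    [0,0,0.12,0,0,0],
    [0,0,0.12,0,0,0]
  ]
}}

```text
t: 2.0
position: [0.6104, -0.096, 0.0397]
eef_rot: [[-0.0, 1.0, 0.001], [1.0, 0.0, -0.0], [-0.0, 0.001, -1.0]]
contact_force: [0.1, -0.3, 0.7]
width: 0.0002
finger_force: 0.0
```

{"method": "carry_out", "body": {
  "series": [
    [0.05,0,0.06,0,0,0],
    [0.12,0,0.06,0,0,0],
    [0.2,0,0.06,0,0,0],
    [0.27,0,0.06,0,0,0],
    [0.34,0,0.06,0,0,0],
    [0.4,0,0.06,0,0,0],
    [0.45,0.01,0.06,0,0,0],
    [0.5,0.02,0.06,0,0,0],
    [0.55,0.02,0.06,0,0,0],
    [0.6,0.03,0.06,0,0,0]
  ]
}}

```text
t: 3.0
position: [0.6124, -0.0478, 0.0343]
eef_rot: [[0.0, 1.0, -0.0], [1.0, -0.0, -0.0], [-0.0, -0.0, -1.0]]
contact_force: [0.9, 0.1, -0.4]
width: -0.0002
finger_force: 0.0
```

```bash
cat > m.py <<'E'
from workcell import r,viewer
from h import *
import sys
hub=np.array([.501,-.039]);L=np.array([.450,.188])
for n in("side","scene"):
    c=viewer.capture(n)
    hsv=cv2.cvtColor(c["pixels"],cv2.COLOR_BGR2HSV);H,S,V=[hsv[...,i].astype(int) for i in range(3)]
    m=((H<5)|(H>174))&(S>180)&(V>80)
    for a,bb,ce,mm in blobs(c,m,8):
        p=ray(c,ce,.045)[:2]
        if np.linalg.norm(p-hub)<.18:
            v,u=np.nonzero(mm); q=max((ray(c,x,.045)[:2] for x in zip(u.astype(float),v.astype(float))),key=lambda p:np.linalg.norm(p-hub))-hub
            print(n,a,"centroid deg",np.degrees(np.arctan2(*(p-hub)[::-1])).round(2),"r",np.linalg.norm(p-hub).round(3),"far deg",np.degrees(np.arctan2(q[1],q[0])).round(1),np.linalg.norm(q).round(3))
    if len(sys.argv)>1: cv2.imwrite(f"pics/{n}_{sys.argv[1]}.png",c["pixels"])
s=r.get_state();print(s["position"],s["contact_force"])
E
python3 m.py 1
```

```text
side 139 centroid deg -3.35 r 0.116 far deg -6.5 0.159
scene 136 centroid deg -3.85 r 0.116 far deg -3.6 0.156
[ 0.61256689 -0.04684665  0.03430205] [ 0.15999547 -0.06433603 -0.96884973]
```

Run:
```python
import cv2
a=cv2.imread("pics/side_1.png")[120:270,220:380];b=cv2.imread("pics/scene_1.png")[150:300,210:370]
cv2.imwrite("pics/crop1.png",cv2.resize(cv2.hconcat([a,b]),None,fx=2.5,fy=2.5,interpolation=cv2.INTER_CUBIC))
```

```text
(no output)
```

View pics/crop1.png

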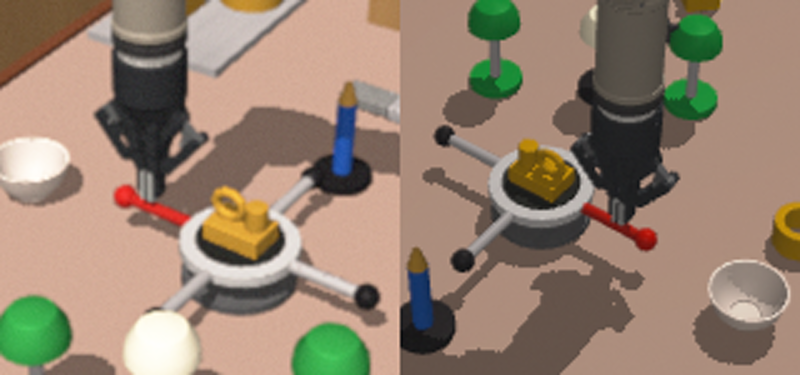

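The finger stands just behind (−y of) the red arm in both views, tip near scene (297,239) and side (279,197), and the disc is unmoved. So the reported TCP may be offset from the cameras, and I'll check the tip by depth.

Run:
```python
from workcell import r,viewer
from h import *
for n,(u0,v0) in(("scene",(297,236)),("side",(279,194))):
    c=viewer.capture(n);K=c["intrinsics"]
    for v in range(v0-12,v0+8,2):
        o=[]
        for u in range(u0-6,u0+7,3):
            z=c["depth"][v,u];p=c["R"].T@(np.array([(u-K[0,2])/K[0,0],(v-K[1,2])/K[1,1],1])*z-c["t"]);o.append(tuple((p*1000).round().astype(int).tolist()))
        print(n,v,o)
```

```text
scene 224 [(592, -53, 104), (604, -57, 113), (616, -62, 124), (628, -67, 135), (628, -50, 120)]
scene 226 [(544, 31, 0), (604, -57, 106), (611, -53, 106), (627, -65, 125), (627, -47, 109)]
scene 228 [(548, 26, -2), (606, -59, 101), (610, -51, 96), (624, -58, 110), (630, -52, 108)]
scene 230 [(555, 14, 4), (603, -54, 87), (613, -55, 94), (623, -56, 100), (633, -58, 108)]
scene 232 [(558, 8, 2), (605, -57, 83), (615, -59, 90), (623, -55, 91), (627, -45, 85)]
scene 234 [(587, -42, 53), (602, -50, 68), (615, -57, 81), (621, -52, 80), (626, -42, 74)]
scene 236 [(592, -49, 53), (605, -55, 65), (617, -60, 76), (621, -51, 71), (596, 15, 0)]
scene 238 [(593, -51, 47), (601, -49, 50), (616, -59, 67), (625, -57, 70), (602, 5, 3)]
scene 240 [(574, -17, -2), (605, -55, 49), (611, -48, 46), (621, -48, 52), (602, 4, -4)]
scene 242 [(580, -28, 3), (583, -16, -6), (614, -53, 44), (622, -50, 46), (631, -50, 52)]
side 182 [(625, -33, 112), (619, -38, 111), (604, -29, 122), (599, -35, 120), (601, -52, 110)]
side 184 [(625, -33, 106), (611, -26, 115), (607, -34, 112), (601, -39, 111), (594, -41, 112)]
side 186 [(629, -38, 96), (618, -36, 100), (608, -35, 105), (599, -35, 108), (590, -34, 112)]
side 188 [(703, -147, 0), (619, -37, 94), (607, -34, 100), (601, -37, 100), (587, -30, 109)]
side 190 [(697, -139, 0), (618, -36, 88), (609, -36, 91), (601, -38, 93), (601, -52, 85)]
side 192 [(693, -131, -1), (619, -36, 81), (608, -35, 86), (599, -35, 90), (600, -50, 80)]
side 194 [(686, -122, 0), (620, -38, 74), (610, -38, 78), (602, -39, 80), (599, -49, 75)]
side 196 [(639, -52, 52), (618, -35, 70), (610, -37, 72), (602, -39, 74), (599, -49, 69)]
side 198 [(635, -46, 51), (617, -34, 64), (609, -36, 66), (603, -40, 66), (647, -123, 0)]
side 200 [(630, -39, 50), (621, -40, 53), (610, -36, 60), (650, -112, -2), (641, -114, 1)]
```

The depth readings put the finger over the bar, with its bottom at about z = 55–60 mm while the state reports 34 mm. I'll back off and measure the tip height in the clear.

{"method": "carry_out", "body": {
  "series": [
    [-0.1,0,-0.05,0,0,0],
    [-0.3,0,-0.05,0,0,0],
    [-0.5,0,-0.05,0,0,0],
    [-0.6,0,0,0,0,0],
    [-0.6,0,0,0,0,0]
  ]
}}

```text
t: 3.7
position: [0.6114, -0.1, 0.0335]
eef_rot: [[0.005, 1.0, -0.002], [1.0, -0.005, -0.002], [-0.002, -0.002, -1.0]]
contact_force: [-0.6, -0.9, -0.1]
width: -0.0001
finger_force: 0.0
```

Run:
```python
from workcell import r,viewer
from h import *
s=r.get_state();P=np.array(s["position"]);print(P,s["width"])
for n in("scene","side"):
    c=viewer.capture(n);K=c["intrinsics"]
    v,u=np.mgrid[0:420,0:560];z=c["depth"]
    X=np.stack([(u-K[0,2])/K[0,0]*z,(v-K[1,2])/K[1,1]*z,z],-1).reshape(-1,3)-c["t"];X=(X@c["R"]).reshape(420,560,3)
    m=(np.abs(X[...,0]-P[0])<.03)&(np.abs(X[...,1]-P[1])<.03)&(X[...,2]>.015)&(X[...,2]<.2)&(z>0)
    Q=X[m]
    for a in np.arange(.015,.15,.01):
        q=Q[(Q[:,2]>=a)&(Q[:,2]<a+.01)]
        if len(q):print(n,round(a,3),len(q),q.min(0).round(3),q.max(0).round(3))
    cv2.imwrite(f"pics/{n}_2.png",c["pixels"])
a=cv2.imread("pics/side_2.png")[110:260,220:380];b=cv2.imread("pics/scene_2.png")[150:300,210:370]
cv2.imwrite("pics/crop2.png",cv2.resize(cv2.hconcat([a,b]),None,fx=2.5,fy=2.5,interpolation=cv2.INTER_CUBIC))
```

```text
[ 0.61135228 -0.10004132  0.03351804] -6.736401885124079e-05
scene 0.055 8 [ 0.606 -0.113  0.059] [ 0.62  -0.106  0.065]
scene 0.065 30 [ 0.599 -0.113  0.065] [ 0.627 -0.093  0.075]
scene 0.075 27 [ 0.598 -0.114  0.076] [ 0.626 -0.095  0.085]
scene 0.085 19 [ 0.6   -0.114  0.086] [ 0.625 -0.1    0.095]
scene 0.095 31 [ 0.582 -0.115  0.096] [ 0.639 -0.096  0.104]
scene 0.105 74 [ 0.582 -0.115  0.105] [ 0.64  -0.087  0.115]
scene 0.115 33 [ 0.582 -0.117  0.115] [ 0.641 -0.09   0.125]
scene 0.125 37 [ 0.595 -0.12   0.125] [ 0.634 -0.107  0.135]
scene 0.135 34 [ 0.585 -0.122  0.135] [ 0.641 -0.109  0.144]
scene 0.145 55 [ 0.582 -0.121  0.146] [ 0.641 -0.107  0.155]
side 0.055 18 [ 0.6   -0.102  0.057] [ 0.62  -0.083  0.065]
side 0.065 32 [ 0.598 -0.099  0.065] [ 0.627 -0.083  0.075]
side 0.075 36 [ 0.598 -0.1    0.075] [ 0.626 -0.082  0.085]
side 0.085 28 [ 0.597 -0.101  0.085] [ 0.622 -0.084  0.095]
side 0.095 46 [ 0.583 -0.096  0.095] [ 0.641 -0.08   0.105]
side 0.105 75 [ 0.583 -0.107  0.105] [ 0.64  -0.078  0.115]
side 0.115 49 [ 0.582 -0.111  0.115] [ 0.64  -0.075  0.124]
side 0.125 47 [ 0.589 -0.091  0.125] [ 0.628 -0.076  0.135]
side 0.135 49 [ 0.585 -0.091  0.135] [ 0.637 -0.072  0.145]
side 0.145 60 [ 0.583 -0.088  0.145] [ 0.641 -0.073  0.155]
```

View pics/crop2.png

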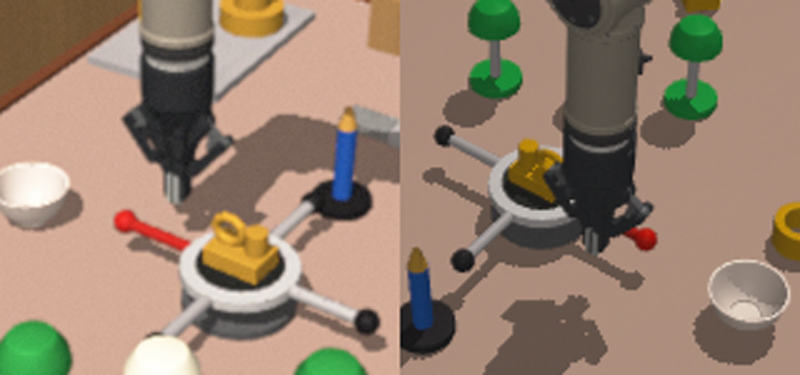

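The picture confirms the finger in front of the red arm, hanging well above the bench, with the tip at z ≈ 57 mm against 33.5 mm reported. I'll lower it by 21 mm and then push.

{"method": "carry_out", "body": {
  "series": [
    [0,0.03,0.1,0,0,0],
    [0,0.03,0.2,0,0,0],
    [0,0.03,0.26,0,0,0],
    [0,0.03,0.26,0,0,0]
  ]
}}

```text
t: 4.2
position: [0.6136, -0.0952, 0.0119]
eef_rot: [[-0.001, 1.0, -0.003], [1.0, 0.001, 0.001], [0.001, -0.003, -1.0]]
contact_force: [0.6, 0.4, -0.4]
width: -0.0001
finger_force: 0.0
```

{"method": "carry_out", "body": {
  "series": [
    [0.07,0,0,0,0,0],
    [0.15,0,0,0,0,0],
    [0.23,0,0,0,0,0],
    [0.3,0,0,0,0,0],
    [0.36,0,0,0,0,0],
    [0.41,0,0,0,0,0],
    [0.46,0.01,0,0,0,0],
    [0.51,0.02,0,0,0,0],
    [0.56,0.02,0,0,0,0],
    [0.61,0.02,0,0,0,0]
  ]
}}

```text
t: 5.2
position: [0.6161, -0.0476, 0.0135]
eef_rot: [[0.001, 1.0, -0.001], [1.0, -0.001, -0.001], [-0.001, -0.001, -1.0]]
contact_force: [-1.0, -1.9, 1.5]
width: -0.0001
finger_force: 1.1
```

```bash
python3 m.py 3
```

```text
side 149 centroid deg 5.0 r 0.116 far deg 1.6 0.158
scene 35 centroid deg 5.05 r 0.075 far deg 1.8 0.09
scene 60 centroid deg 5.74 r 0.144 far deg 4.8 0.156
[ 0.61635939 -0.04592492  0.01341891] [-0.80744412 -1.59098616  1.35187333]
```

{"method": "carry_out", "body": {
  "series": [
    [0.05,0.01,0,0,0,0],
    [0.11,0.02,0,0,0,0],
    [0.18,0.02,0,0,0,0],
    [0.25,0.01,0,0,0,0],
    [0.32,0,0,0,0,0],
    [0.39,-0.01,0,0,0,0],
    [0.46,-0.03,0,0,0,0],
    [0.53,-0.05,0,0,0,0],
    [0.59,-0.07,0,0,0,0],
    [0.64,-0.09,0,0,0,0]
  ]
}}

```text
t: 6.3
position: [0.6093, 0.0047, 0.0136]
eef_rot: [[-0.0, 1.0, 0.001], [1.0, 0.0, 0.0], [0.0, 0.001, -1.0]]
contact_force: [0.1, -3.1, 0.8]
width: -0.0002
finger_force: 1.1
```

```bash
python3 m.py
```

```text
side 190 centroid deg 31.48 r 0.112 far deg 28.3 0.154
scene 52 centroid deg 33.37 r 0.082 far deg 34.4 0.102
scene 16 centroid deg 29.14 r 0.148 far deg 32.4 0.154
[0.60916599 0.00585065 0.01360143] [ 0.92694767 -0.46802816  0.55704869]
```

{"method": "carry_out", "body": {
  "series": [
    [0.05,-0.01,0,0,0,0],
    [0.11,-0.03,0,0,0,0],
    [0.17,-0.06,0,0,0,0],
    [0.23,-0.1,0,0,0,0],
    [0.29,-0.14,0,0,0,0],
    [0.35,-0.18,0,0,0,0],
    [0.41,-0.23,0,0,0,0],
    [0.46,-0.28,0,0,0,0],
    [0.51,-0.33,0,0,0,0],
    [0.55,-0.38,0,0,0,0]
  ]
}}

```text
t: 7.4
position: [0.5786, 0.0487, 0.0136]
eef_rot: [[-0.0, 1.0, 0.0], [1.0, 0.0, 0.0], [0.0, 0.0, -1.0]]
contact_force: [1.3, -2.5, 1.1]
width: 0.0002
finger_force: 1.2
```

```bash
python3 m.py
```

```text
side 188 centroid deg 58.46 r 0.115 far deg 60.3 0.156
scene 52 centroid deg 59.03 r 0.088 far deg 63.6 0.114
[0.57803615 0.04974874 0.01353386] [ 0.1124493  -1.24626983  0.88487803]
```

{"method": "carry_out", "body": {
  "series": [
    [0.04,-0.05,0,0,0,0],
    [0.08,-0.1,0,0,0,0],
    [0.12,-0.16,0,0,0,0],
    [0.16,-0.23,0,0,0,0],
    [0.195,-0.3,0,0,0,0],
    [0.23,-0.37,0,0,0,0],
    [0.255,-0.44,0,0,0,0],
    [0.28,-0.51,0,0,0,0],
    [0.3,-0.57,0,0,0,0],
    [0.31,-0.62,0,0,0,0]
  ]
}}

```text
t: 8.5
position: [0.5288, 0.0733, 0.0136]
eef_rot: [[-0.001, 1.0, 0.0], [1.0, 0.001, 0.0], [0.0, 0.0, -1.0]]
contact_force: [1.4, -2.5, 0.7]
width: -0.0002
finger_force: 1.1
```

```bash
python3 m.py 4
```

```text
side 98 centroid deg 85.58 r 0.094 far deg 82.6 0.125
scene 47 centroid deg 86.56 r 0.093 far deg 89.1 0.124
[0.52809653 0.0736173  0.01341468] [-0.19590096 -0.04459353 -0.31413951]
```

View pics/side_4.png

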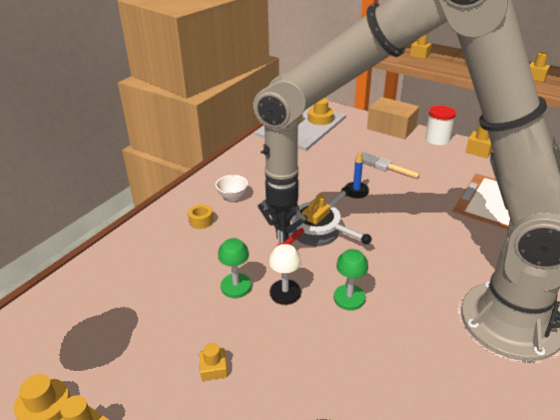

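The side view shows the finger at about (281,230) against the red arm just short of the lamp at (285,262), with the core still centred at (317,208). I'll push on to just under the target.

{"method": "carry_out", "body": {
  "series": [
    [0.01,-0.06,0,0,0,0],
    [0.02,-0.12,0,0,0,0],
    [0.03,-0.18,0,0,0,0],
    [0.04,-0.23,0,0,0,0],
    [0.045,-0.28,0,0,0,0],
    [0.05,-0.31,0,0,0,0],
    [0.05,-0.33,0,0,0,0],
    [0.05,-0.33,0,0,0,0]
  ]
}}

```text
t: 9.4
position: [0.5023, 0.077, 0.0135]
eef_rot: [[-0.0, 1.0, -0.001], [1.0, 0.0, 0.0], [0.0, -0.001, -1.0]]
contact_force: [1.8, -0.7, -0.1]
width: -0.0
finger_force: 0.6
```

```bash
cat > k.py <<'E'
from workcell import r,viewer
from h import *
hub=np.array([.501,-.039])
for n in("side","scene"):
    c=viewer.capture(n);V=cv2.cvtColor(c["pixels"],cv2.COLOR_BGR2HSV)[...,2]
    for a,bb,ce,_ in blobs(c,V<50,15):
        q=ray(c,ce,.045)[:2]-hub
        if .12<np.linalg.norm(q)<.17: print(n,a,"ball",np.degrees(np.arctan2(q[1],q[0])).round(1),np.linalg.norm(q).round(3))
E
python3 m.py 5; python3 k.py
```

```text
side 90 centroid deg 99.42 r 0.101 far deg 101.8 0.134
scene 47 centroid deg 99.58 r 0.097 far deg 102.0 0.135
[0.50227401 0.07707838 0.01337295] [0.49127727 0.11918688 1.79802134]
side 213 ball -102.3 0.164
side 25 ball -80.4 0.151
side 35 ball 9.6 0.146
side 48 ball -170.6 0.145
scene 37 ball -169.6 0.146
scene 49 ball 8.8 0.146
scene 64 ball -80.3 0.146
```

Three black balls seen in two views put the red arm at 99.6°. The target is 102.7°, which is about 6 mm more, and then I'll back away.

{"method": "carry_out", "body": {
  "series": [
    [0,-0.02,0,0,0,0],
    [0,-0.04,0,0,0,0],
    [0,-0.06,0,0,0,0],
    [0,-0.075,0,0,0,0],
    [0,-0.075,0,0,0,0],
    [0,-0.075,0,0,0,0]
  ]
}}

```text
t: 10.2
position: [0.4965, 0.0768, 0.0135]
eef_rot: [[-0.0, 1.0, -0.0], [1.0, 0.0, -0.0], [-0.0, -0.0, -1.0]]
contact_force: [1.5, -0.0, -0.3]
width: 0.0001
finger_force: 0.6
```

```bash
python3 m.py; python3 k.py
```

```text
side 95 centroid deg 102.68 r 0.11 far deg 106.5 0.149
scene 49 centroid deg 102.64 r 0.101 far deg 103.9 0.138
[0.49651799 0.07682082 0.01343336] [ 0.46035732 -0.70589504  0.41909306]
side 211 ball -102.4 0.164
side 23 ball -77.4 0.151
side 34 ball 12.5 0.146
side 46 ball -167.4 0.145
scene 38 ball -166.9 0.145
scene 49 ball 11.7 0.145
scene 65 ball -77.5 0.146
```

The arm is at 102.6°, so I'll retreat sideways and then up.

{"method": "carry_out", "body": {
  "series": [
    [0,0.1,0,0,0,0],
    [0,0.25,0,0,0,0],
    [0,0.35,-0.1,0,0,0],
    [0,0.35,-0.4,0,0,0],
    [0,0.35,-0.7,0,0,0],
    [0,0.35,-1,0,0,0],
    [0,0.35,-1,0,0,0]
  ]
}}

```text
t: 11.1
position: [0.5281, 0.0776, 0.0975]
eef_rot: [[-0.0, 1.0, 0.008], [1.0, 0.0, 0.002], [0.002, 0.008, -1.0]]
contact_force: [0.4, 0.7, 1.0]
width: 0.0001
finger_force: 0.0
```

{"method": "carry_out", "body": {
  "series": [
    [0,0.1,-0.4,0,0,0],
    [0,0.3,-0.8,0,0,0],
    [0,0.5,-1,0,0,0],
    [0,0.8,-1,0,0,0],
    [0,1,-1,0,0,0],
    [0,1,-1,0,0,0],
    [0,1,-1,0,0,0]
  ]
}}

```text
t: 11.8
position: [0.6037, 0.0769, 0.1723]
eef_rot: [[-0.0, 1.0, -0.003], [1.0, 0.0, -0.0], [-0.0, -0.003, -1.0]]
contact_force: [-1.5, 0.0, -0.9]
width: -0.0
finger_force: 0.0
```

```bash
python3 m.py 6; python3 k.py
```

```text
side 109 centroid deg 102.49 r 0.102 far deg 106.5 0.149
scene 104 centroid deg 102.28 r 0.119 far deg 104.4 0.162
[0.60356098 0.07699854 0.17288728] [-0.43461842 -0.63040009 -0.0279518 ]
side 24 ball -77.6 0.152
side 225 ball -101.5 0.166
side 34 ball 12.4 0.146
side 47 ball -167.5 0.146
scene 37 ball -166.7 0.145
scene 47 ball 11.5 0.145
scene 57 ball -77.1 0.146
```

View pics/scene_6.png

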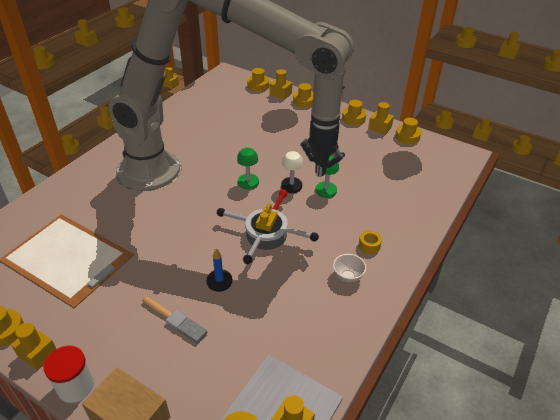

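The red arm at (283,195) points at the white lamp's foot at (291,185). The core stands centred on the disc, the arm is clear and the bystanders have not moved.

```bash
python3 -c "
from workcell import r
print(r.sign_off())"
```

```text
the job is handed in; nothing more can be done
None
```

The job is handed in, with no verdict returned: at the last measurement the red arm pointed at the lamp within about 1° (102.4° against 102.7°), the turntable was still, the core stood centred on the disc, and the bystanders looked undisturbed.

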